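# Sweep the long switch bank off

## Task

Switch off all four levers of the long switch bank in one drag of a closed fingertip along the row towards your left, keeping the finger down at lever height from the first to the last. Leave both levers of the short switch bank on.

Things in the scene. Friction and masses are not known exactly. Their poses are not given: they have to be found in the camera images.
- long_bank: LONG switch bank: white box fixed to the worktop, aluminium faceplate, FOUR steel paddle levers in a row. 246 mm long (its y), 68 wide (its x), 28 high. Origin: centre of the underside. y runs along the row, within 0.18 rad of world +y (robot's left). Lever hinges on its x = 0, z = 30 mm, y = -82, -34, +14, +62 mm. Levers up = on; folded over to +y (left) = off.
- short_bank: SHORT switch bank, must stay on: same make, width, height and levers, but 150 mm long with only TWO levers, at its y = -34 and +14 mm. Origin: centre of the underside; y along its row, within 0.18 rad of world +y. It stands left or right of the long bank, at least 30 mm off end to end.
- long_bank_1 (a joint): The long bank's first lever (-y end, robot's right). 0 rad = up (on), 1.4 = folded to +y (off). 20 mm wide across the row, 6 to 9 thick; leans 0.15 rad to -y when up, top at z = 63 mm; about 44 mm when folded. Under 1 N at the top pushes it to +y; past about 0.5 rad it drops the rest by its own weight.
- long_bank_2 (a joint): The long bank's second lever, same. A closed fingertip drawn from the -y to the +y end, tip 48 to 56 mm above the worktop, at 0.05 to 0.1 m/s, folds each lever and passes over it; below 45 mm it catches on folded levers.
- long_bank_3 (a joint): The long bank's third lever. 0 rad = up (on), 1.4 = folded (off). Mind the wall cabinet behind and above: front at x = 0.57 m, underside 0.515 m over the worktop; cross from side to side with the fingertip under 100 mm high and at x below 0.5, not in a wide high arc.
- long_bank_4 (a joint): The long bank's fourth lever (+y end, robot's left). 0 rad = up (on), 1.4 = folded (off). Folded, it reaches 32 mm past its hinge.
- short_bank_1 (a joint): The short bank's right-hand lever, to stay up. 0 rad = up (on), 1.4 = folded (off).
- short_bank_2 (a joint): The short bank's left-hand lever, to stay up. 0 rad = up (on), 1.4 = folded (off).

How it is judged:
At the end, for the whole second after the job is handed in: All four levers of the long bank are folded down (each beyond 1.1 rad of 1.4) and at rest, and both levers of the short bank are still up (below 0.2 rad) (value of joint each of long_bank_1, long_bank_2, long_bank_3, long_bank_4 above 1.1 rad and value of joint each of short_bank_1, short_bank_2 below 0.2 rad and velocity of joint long_bank_1 between -0.1 and 0.1 rad/s and velocity of joint long_bank_2 between -0.1 and 0.1 rad/s and velocity of joint long_bank_3 between -0.1 and 0.1 rad/s and velocity of joint long_bank_4 between -0.1 and 0.1 rad/s); the robot touches nothing.
It fails at once if a lever of the short bank is pushed over (beyond 0.5 rad) (value of joint any of short_bank_1, short_bank_2 above 0.5 rad).
It fails at once if the finger is lifted off the row part-way: the grasp point rises more than 115 mm above the worktop while some of the long bank's levers are off (beyond 1.1 rad) and others are not (value of joint any of long_bank_1, long_bank_2, long_bank_3, long_bank_4 above 1.1 rad and not (value of joint each of long_bank_1, long_bank_2, long_bank_3, long_bank_4 above 1.1 rad) and z of the grasp point in the frame of long_bank above 0.115 m).
It also fails if it takes over 30 s, if anything falls off the work surface, if the arm or the gripper's body presses on something with over 40 N, if the wrist force passes 120 N, or if a joint passes its speed limit or range.

## Robot

A 7-joint arm with a two-finger parallel gripper is mounted at the origin on a cart in front of the work surface, level with it; the furniture and walls round the work are solid. World frame = base frame: x ahead of the robot, y to its left, z up, the work surface at z = 0. Lengths are in m, angles in rad, forces in N, time in s.
With the tool pointing down it reaches from about 0.35 to 0.9 m from the base axis. Payload 8.1 kg.
Tool frame: the origin (TCP) lies between the finger pads; the fingertips stand ahead of it and the grasp point (between the pads) is the TCP (arm.nose_length is the z of the fingertips in the tool frame, in m); z points along the fingers, y is the line along which they close (so a half turn about z gives the same grasp; the last joint's range is limited). The gripper opens to 92 mm and grips with 3 to 60 N. Pads are 19 mm wide; open, the fingers measure 130 mm over their backs; the gripper's body (75 mm by 190 mm) begins 47 mm behind the grasp point.
Start: joints at [1.226, 0.434, 0.025, 1.573, -0.012, 1.134, -0.075], TCP at [0.15, -0.607, 0.246] pointing down, gripper open.
Joint ranges: [-2.62, 2.62], [-0.44, 2.09], [-1.27, 1.32], [0.08, 2.57], [-1.32, 4.46], [0.12, 2], [-2.74, 2.74]. Speed limits (rad/s): [2.22, 2.22, 3.01, 3.01, 3.14, 3.14, 3.14].

## Interface

Orientations are given as a rotation vector (axis times angle).
In Python, from cell import sensors, optics, arm gives the robot as it stands.
- The arm moves only by the tool arm_command, never from a script. Its argument "deltas" is one flat list of numbers, 7 for each row, row after row: the turn, a rotation vector about the world's x, y, z as a fraction of full scale, then the shift along the world's x, y, z as a fraction of full scale, then the finger opening in mm, from 0 to 91.8. In form: [wx, wy, wz, dx, dy, dz, fingers, wx, wy, wz, dx, dy, dz, fingers, ...]. A call has 1 to 20 rows; each row is the pose to reach, as a shift and turn from the pose commanded when the call began; what a row does not reach only later rows make up. Full scale, the value 1, is 1 m for a shift and 90 degrees for a turn. A row lasts 1/10 s, in which the tool goes at most 50 mm and 8.59 degrees, less where a joint would pass 70% of its speed; a pose out of reach is approached as far as the arm can. A call with a number of a shift or a turn outside -1 to 1 is refused whole. A call with a gripper value outside its range is refused whole. The fingers move at their own pace and stop on an object; "force" is the grip in N (left out, the last holds). Time passes only in rows, so rows that repeat a pose let the fingers close. It gives the time, the measured TCP pose, the force, the opening and the grip force at its end, in the units of the state.
- sensors.observe(): the state, without advancing time (a new reading comes with each control period).
- optics.get_image(name): name is "scene" or "top" or "wrist"; returns the picture (400x640x3 uint8, blue, green, red); there is no depth.
- optics.calibration(name): a dict with "camera_matrix" (3x3 intrinsics, pixels), "rvec" (rotation vector, rad) and "tvec" (3), from world to camera coordinates, as OpenCV has them. Camera axes: x right, y down, z forward; pixel columns grow to the right and rows downward; lengths in m; the calibration is good to about 2 mm. A picture is of the moment at which its call begins: read the wrist's pose just before it. calibration takes no time and is no camera call; for the wrist camera it gives the pose at the moment of the call.
- arm.sign_off(): hands the job in; it is judged then, once.
The state is a dict: "clock": time; "joints": joint angles; "dq": joint speeds; "joint_efforts": joint torques, N m; "position": TCP position; "ee_rot": TCP orientation; "force": force on the tool from outside, world axes, zero at the start; "ft_torque": the same for the moment, N m; "width": opening from 0.0 (shut) to 1.0 (fully open); "gripper_force": force on a finger pad.
Only numpy, scipy, OpenCV 4.12 (cv2) and the standard library are available. Lean on these libraries where they do the work, as an engineer would, in place of code of your own. Each camera call takes 0.05 s, during which the arm holds its last target. There are 200 camera calls.

## Working session

There is one attempt and no reset: what is moved stays moved. The work goes in short steps, Python scripts to look and compute and a tool call to move; the robot and the scene stay as the last step left them, time stands still between calls to the robot, and variables do not carry over. Pictures are saved under pics/ and viewed, at most 10 in all, crops included, and the job is handed in when it is done.

Besides the shell and the picture viewer there is one more tool, called after "Call:" by a JSON object that holds its "method" and its "body". arm_command: Moves the arm, as the interface text tells. Its arguments: {"type":"object","properties":{"deltas":{"type":"array","items":{"type":"number"}},"force":{"type":"number"}},"required":["deltas"]}

```bash
mkdir -p pics; ls
python3 - <<'E'
from cell import sensors, optics, arm
import cv2
s=sensors.observe();print(s, arm.nose_length)
for n in("scene","top"):
    cv2.imwrite(f"pics/{n}1.png",optics.get_image(n))
    print(n,optics.calibration(n))
E
```

```text
pics
{'clock': 0.0, 'joints': array([ 1.22641472,  0.43520328,  0.02495556,  1.57409523, -0.01161266,
        1.13395899, -0.07510543]), 'dq': array([-1.35092518e-03, -1.05374799e-03,  1.53746681e-03,  7.06837584e-05,
        2.01915118e-03, -1.59466745e-03, -1.05945910e-03]), 'joint_efforts': array([-8.06561075e-04, -6.67844296e+01,  9.84523594e-01, -3.14460254e+01,
       -6.06447598e-02,  4.28428408e-02,  1.56232591e-04]), 'position': array([ 0.14949484, -0.60637505,  0.24495768]), 'ee_rot': array([-3.11719748e+00, -3.78584624e-01,  4.73239618e-04]), 'force': array([0.71541194, 0.49847573, 0.58691668]), 'ft_torque': array([-0.03585818, -0.03438702,  0.06893486]), 'gripper_force': 0.0, 'width': 0.9997773231603538} 0.019
scene {'camera_matrix': array([[402.69376921,   0.        , 309.96748602],
       [  0.        , 402.69376921, 201.56436801],
       [  0.        ,   0.        ,   1.        ]]), 'rvec': array([ 0.75729954, -2.3603057 ,  1.34768613]), 'tvec': array([0.36799202, 0.18891111, 0.72530517])}
top {'camera_matrix': array([[517.04764311,   0.        , 323.29083455],
       [  0.        , 517.04764311, 202.35199958],
       [  0.        ,   0.        ,   1.        ]]), 'rvec': array([ 2.08764782, -2.13805258,  0.22338976]), 'tvec': array([-0.00660097,  0.48799171,  1.17410752])}
```

View pics/top1.png

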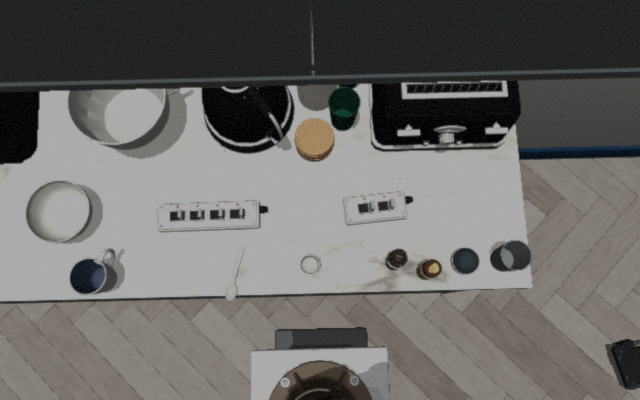

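View pics/scene1.png

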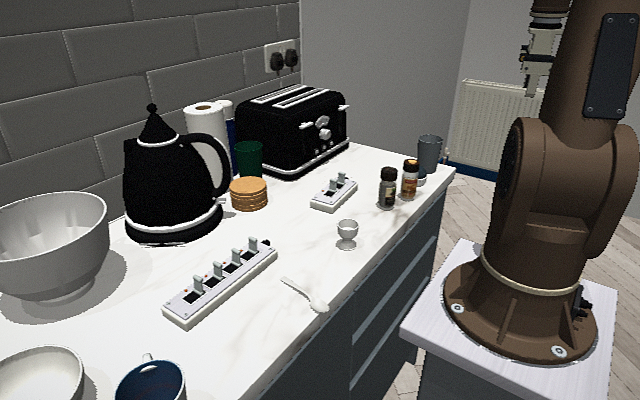

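The top view shows the long bank at about (160–260, 200–230) with four dark slots, and the short bank at about (345–407, 192–222). The long bank is to the robot's left and the short bank to its right. Next I'll enlarge the top view for measuring.

```bash
cat > h.py <<'E'
import numpy as np, cv2
from cell import optics
def ray(c,uv):
    K,r,t=c["camera_matrix"],c["rvec"],c["tvec"]
    R=cv2.Rodrigues(r)[0]; d=R.T@np.linalg.inv(K)@np.array([*uv,1.]); return -R.T@t,d
def onplane(c,uv,z):
    o,d=ray(c,uv); return o+d*(z-o[2])/d[2]
def two(c1,p1,c2,p2):
    (a,d),(b,e)=ray(c1,p1),ray(c2,p2)
    k=np.linalg.lstsq(np.c_[d,-e],b-a,rcond=None)[0]; p,q=a+k[0]*d,b+k[1]*e
    return (p+q)/2,np.linalg.norm(p-q)
def proj(c,P): return cv2.projectPoints(np.array(P,float),c["rvec"],c["tvec"],c["camera_matrix"],None)[0][:,0]
E
python3 - <<'E'
from h import *
im=cv2.imread("pics/top1.png"); c=optics.calibration("top")
a=cv2.resize(im[190:240,150:280],None,fx=6,fy=6,interpolation=cv2.INTER_CUBIC)
b=cv2.resize(im[182:232,330:420],None,fx=6,fy=6,interpolation=cv2.INTER_CUBIC)
b=cv2.copyMakeBorder(b,0,0,0,a.shape[1]-b.shape[1],cv2.BORDER_CONSTANT)
s=cv2.imread("pics/scene1.png")
cv2.imwrite("pics/crop1.png",cv2.vconcat([a[:290],b[:290]]))
cv2.imwrite("pics/crop2.png",cv2.resize(s[225:335,155:285],None,fx=5,fy=5,interpolation=cv2.INTER_CUBIC))
g=cv2.cvtColor(im,cv2.COLOR_BGR2GRAY)
n,l,st,ce=cv2.connectedComponentsWithStats((g[190:235,150:420]<60).astype('uint8'))
for i in range(1,n):
    if st[i,4]>15: u=ce[i]+[150,190]; print(u,st[i],onplane(c,u,.028).round(4))
E
```

```text
[408.38235294 199.35294118] [256   7   6   6  34] [ 0.495  -0.2242  0.028 ]
[382.74193548 205.62903226] [229  12   9   8  62] [ 0.481  -0.1615  0.028 ]
[363.03225806 207.69354839] [209  14   9   8  62] [ 0.4771 -0.1138  0.028 ]
[262.63636364 209.        ] [109  16   8   7  44] [0.4797 0.128  0.028 ]
[214.08928571 214.44642857] [61 21  8  8 56] [0.4691 0.2446 0.028 ]
[234.5 213.5] [81 20  8  8 64] [0.4702 0.1957 0.028 ]
[173.80769231 215.73076923] [21 22  8  8 52] [0.4683 0.3413 0.028 ]
[193.75555556 215.17777778] [41 22  8  7 45] [0.4685 0.2934 0.028 ]
```

View pics/crop1.png

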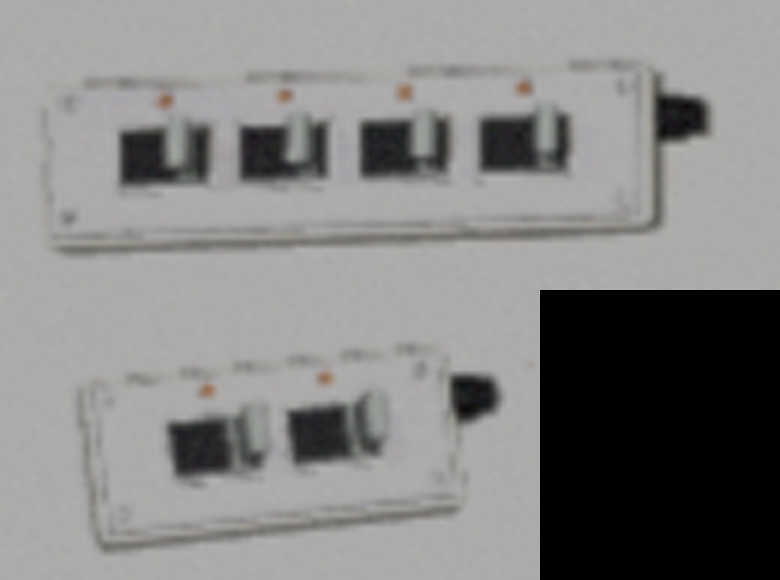

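View pics/crop2.png

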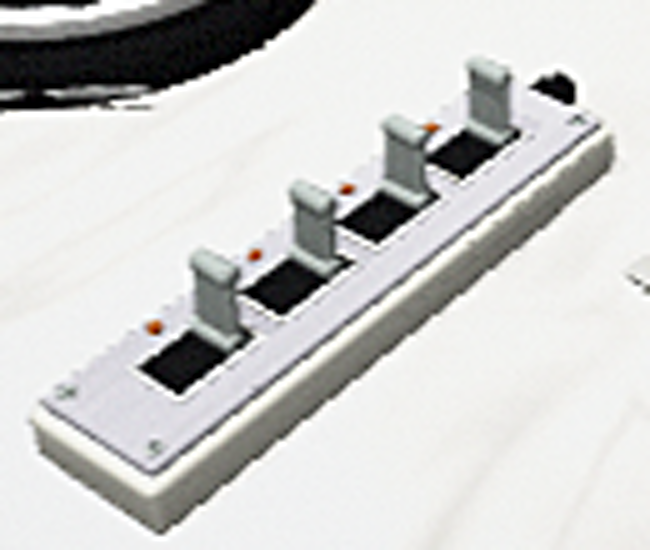

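The crops show four upright levers, with screws at the faceplate corners. Long-bank screws are at about (68,102), (68,217), (623,87), (623,203) in the crop. Lever tops are visible in both views.

Run:
```python
from h import *
c=optics.calibration("top"); s=optics.calibration("scene")
T=lambda p,o:np.array(p)/6-.42+o
for nm,S,o in(("long",[(68,102),(68,217),(623,87),(623,203)],(150,190)),("short",[(104,105),(125,223),(420,80),(437,188)],(330,182))):
    P=np.array([onplane(c,T(p,o),.029) for p in S]); print(nm,P.round(4).tolist(),P.mean(0).round(4))
    d=P[0]+P[1]-P[2]-P[3]; print("yaw",np.arctan2(-d[0],d[1]))
# screw height from two views (left pair): scene (65,394)~far-left, (155,447) near-left ; right far (578,120)
for a,b in(((68,102),(65,394)),((68,217),(155,447)),((623,203),(578,120))):
    print("screw",two(c,T(a,(150,190)),s,np.array(b)/5-.4+(155,225)))
for a,b in zip([(175,118),(297,113),(424,110),(546,105)],[(215,257),(313,192),(406,125),(489,67)]):
    u=np.array(b)/5-.4+(155,225)
    print("top",two(c,T((a[0],a[1]+22),(150,190)),s,u),onplane(s,u,.062))
```

```text
long [[0.4912, 0.3728, 0.029], [0.4444, 0.3709, 0.029], [0.4921, 0.1502, 0.029], [0.4448, 0.15, 0.029]] [0.4682 0.261  0.029 ]
yaw 0.002763356990139018
short [[0.499, -0.0756, 0.029], [0.4506, -0.0824, 0.029], [0.5063, -0.2034, 0.029], [0.4619, -0.2078, 0.029]] [ 0.4795 -0.1423  0.029 ]
yaw 0.07302430145923663
screw (array([0.49130856, 0.37298789, 0.0282863 ]), np.float64(0.00021164742059937174))
screw (array([0.44462056, 0.37111854, 0.02882229]), np.float64(0.000368150951315652))
screw (array([0.44563761, 0.15051839, 0.02969317]), np.float64(0.002191610385538135))
top (array([0.46748436, 0.31926262, 0.06447204]), np.float64(0.00056701421746576)) [0.46975564 0.31744899 0.062     ]
top (array([0.46871365, 0.27241405, 0.06208724]), np.float64(0.0007818125704395674)) [0.46839688 0.27219782 0.062     ]
top (array([0.46908174, 0.22325969, 0.06223698]), np.float64(0.0001824110148054193)) [0.46942241 0.22308171 0.062     ]
top (array([0.46996775, 0.17578085, 0.06162572]), np.float64(3.1803378766864864e-05)) [0.46956278 0.17614477 0.062     ]
```

Call:
{"method": "arm_command", "body": {"deltas": [0,0,-0.05,0.03,0.02,0,0,0,0,-0.1,0.06,0.04,0,0,0,0,-0.154,0.1,0.06,0,0,0,0,-0.154,0.14,0.09,0,0,0,0,-0.154,0.18,0.12,0,0,0,0,-0.154,0.22,0.15,0,0,0,0,-0.154,0.26,0.17,0,0,0,0,-0.154,0.29,0.19,0,0,0,0,-0.154,0.29,0.22,0,0,0,0,-0.154,0.29,0.25,0,0,0,0,-0.154,0.29,0.25,0,0,0,0,-0.154,0.29,0.25,0,0], "force": 20}}

```text
clock: 1.3
position: [0.4396, -0.3564, 0.2457]
ee_rot: [3.142, 0.002, -0.0]
force: [0.0, -0.9, 0.0]
width: 0.024
gripper_force: 0.0
```

Run:
```python
from h import *
c=optics.calibration("top"); s=optics.calibration("scene")
im=optics.get_image("scene"); cv2.imwrite("pics/scene2.png",im)
# jar cap tops (top view px, scene px), toaster front top edge, glass rim
for n,a,b in(("jarL",(397,257),(389,170)),("jarR",(432,268),(411,162)),("glass",(516,252),(430,137)),("toaster",(372,146),(273,118))):
    p,e=two(c,a,s,b); print(n,p.round(3),e.round(3))
```

```text
jarL [ 0.348 -0.178  0.106] 0.002
jarR [ 0.323 -0.254  0.105] 0.0
glass [ 0.351 -0.444  0.105] 0.005
toaster [ 0.602 -0.104  0.204] 0.065
```

View pics/scene2.png

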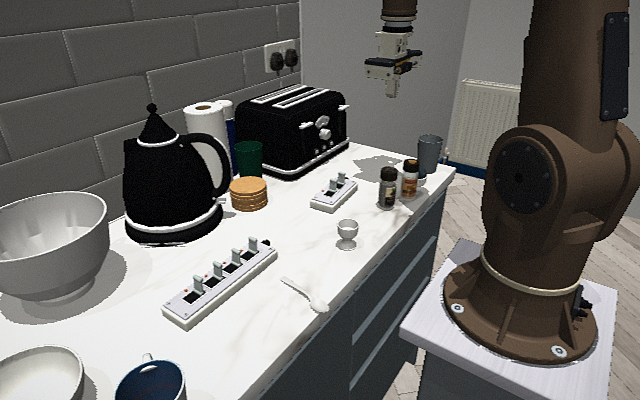

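Call:
{"method": "arm_command", "body": {"deltas": [0,0,0,0,0,-0.04,0,0,0,0,0,0,-0.08,0,0,0,0,0,0,-0.12,0,0,0,0,0,0.02,-0.134,0,0,0,0,0,0.05,-0.134,0,0,0,0,0,0.09,-0.134,0,0,0,0,0,0.13,-0.134,0,0,0,0,0,0.17,-0.134,0,0,0,0,0,0.21,-0.134,0,0,0,0,0,0.25,-0.134,0,0,0,0,0,0.29,-0.134,0,0,0,0,0,0.33,-0.134,0,0,0,0,0,0.37,-0.134,0,0,0,0,0,0.41,-0.134,0,0,0,0,0.01,0.44,-0.134,0,0,0,0,0.02,0.455,-0.134,0,0,0,0,0.029,0.46,-0.134,0,0,0,0,0.029,0.46,-0.134,0,0,0,0,0.029,0.46,-0.134,0]}}

```text
clock: 3.25
position: [0.4687, 0.1011, 0.1114]
ee_rot: [3.14, -0.005, -0.001]
force: [-0.2, -1.8, -0.7]
width: 0.005
gripper_force: 0.0
```

Call:
{"method": "arm_command", "body": {"deltas": [0,0,0,0,0,-0.02,0,0,0,0,0,0,-0.035,0,0,0,0,0,0,-0.041,0,0,0,0,0,0,-0.041,0,0,0,0,0,0.007,-0.041,0,0,0,0,0,0.014,-0.041,0,0,0,0,0,0.021,-0.041,0,0,0,0,0,0.028,-0.041,0,0,0,0,0,0.035,-0.041,0,0,0,0,0,0.042,-0.041,0,0,0,0,0,0.049,-0.041,0,0,0,0,0,0.056,-0.041,0,0,0,0,0,0.063,-0.041,0,0,0,0,0,0.07,-0.041,0,0,0,0,0,0.077,-0.041,0,0,0,0,0,0.084,-0.041,0,0,0,0,0,0.091,-0.041,0,0,0,0,0,0.098,-0.041,0,0,0,0,0,0.105,-0.041,0]}}

```text
clock: 5.15
position: [0.4687, 0.2087, 0.0708]
ee_rot: [3.141, -0.0, 0.0]
force: [-1.6, -2.1, 12.2]
width: 0.005
gripper_force: 5.1
```

Run:
```python
from h import *
from cell import sensors
im=optics.get_image("scene"); s=sensors.observe(); print(s["position"],s["force"],s["ft_torque"])
cv2.imwrite("pics/scene3.png",cv2.resize(im[180:335,155:345],None,fx=4,fy=3.8))
```

```text
[0.46872363 0.21019405 0.07102448] [-0.28676301  1.4616446   0.47207255] [ 0.1445087  -0.02074332  0.03420708]
```

View pics/scene3.png

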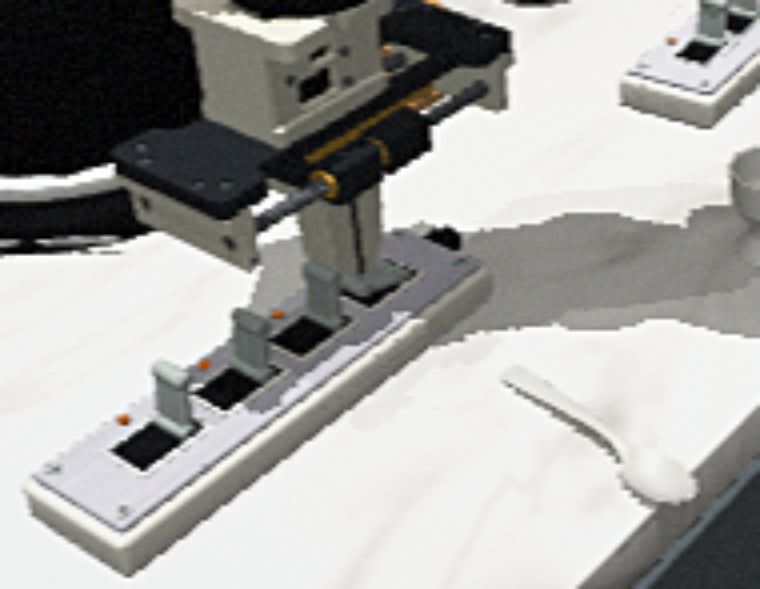

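The finger stands over the first lever, which is folded, at about (380,285). The other three are still up at about (325,290), (250,335) and (172,395). I'll continue the drag.

Call:
{"method": "arm_command", "body": {"deltas": [0,0,0,0,0.007,0,0,0,0,0,0,0.014,0,0,0,0,0,0,0.021,0,0,0,0,0,0,0.028,0,0,0,0,0,0,0.035,0,0,0,0,0,0,0.042,0,0,0,0,0,0,0.049,0,0,0,0,0,0,0.056,0,0,0,0,0,0,0.063,0,0,0,0,0,0,0.07,0,0,0,0,0,0,0.077,0,0,0,0,0,0,0.084,0,0,0,0,0,0,0.091,0,0,0,0,0,0,0.098,0,0,0,0,0,0,0.105,0,0,0,0,0,0,0.112,0,0,0,0,0,0,0.119,0,0,0,0,0,0,0.126,0,0,0,0,0,0,0.133,0,0,0,0,0,0,0.14,0,0]}}

```text
clock: 7.2
position: [0.4686, 0.3488, 0.0707]
ee_rot: [3.142, -0.0, -0.0]
force: [-0.3, 0.8, 0.4]
width: 0.008
gripper_force: 0.0
```

Call:
{"method": "arm_command", "body": {"deltas": [0,0,0,0,0.007,0,0,0,0,0,0,0.014,0,0,0,0,0,0,0.021,0,0,0,0,0,0,0.028,0,0,0,0,0,0,0.035,0,0,0,0,0,0,0.042,0,0,0,0,0,0,0.042,0,0]}}

```text
clock: 7.9
position: [0.4683, 0.3916, 0.0708]
ee_rot: [-3.141, -0.002, -0.0]
force: [0.2, 0.7, -0.6]
width: 0.005
gripper_force: 0.0
```

Run:
```python
from h import *
from cell import sensors
im=optics.get_image("scene"); s=sensors.observe(); print(s["clock"],s["position"],s["force"])
cv2.imwrite("pics/scene4.png",cv2.resize(im[160:335,120:365],None,fx=3.2,fy=3.2))
```

```text
7.95 [0.46844867 0.39072218 0.07068273] [-0.23393174 -0.13375443 -0.56655616]
```

View pics/scene4.png

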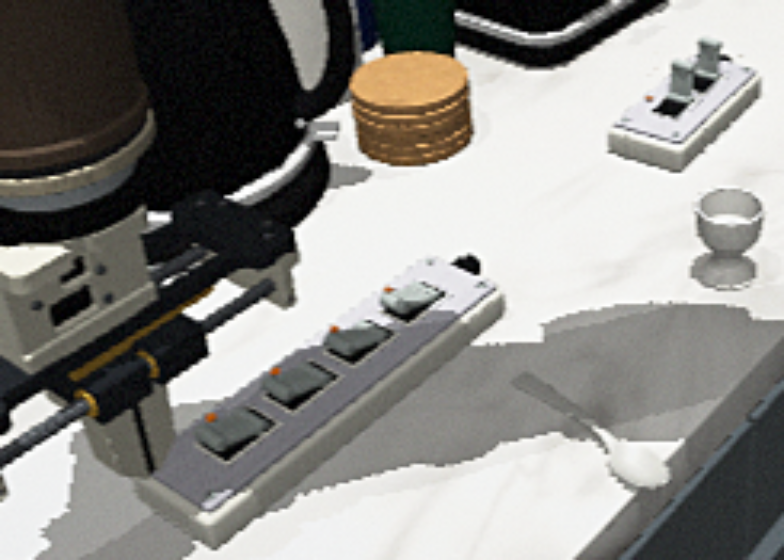

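All four long-bank levers are folded, at about (410,300), (357,340), (298,383) and (232,428). Both short-bank levers are up, at about (682,80) and (708,55). I'll lift slightly and hand in.

Call:
{"method": "arm_command", "body": {"deltas": [0,0,0,0,0,0.02,0,0,0,0,0,0,0.04,0,0,0,0,0,0,0.04,0,0,0,0,0,0,0.04,0]}}

```text
clock: 8.35
position: [0.4689, 0.3898, 0.1109]
ee_rot: [-3.141, 0.001, -0.001]
force: [-0.4, 1.2, -1.0]
width: 0.004
gripper_force: 0.0
```

```bash
python3 -c "
from cell import arm; print(arm.sign_off())"
```

```text
the job is handed in; nothing more can be done
None
```

All four levers of the long bank were folded off in one drag and both levers of the short bank stayed up in the last picture; the job was handed in at about 8.4 s, and the hand-in returned no verdict.

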